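# Clear the repair pile into its trays and charger

### The job

The repair is finished: take the pile of tools on the worktop apart from the top down, one thing at a time. Stand the tape measure upright in the narrow tray, then lay the tape roll flat in the round dish, the bit case in the rectangular tray and last the battery in the charger, each fully down on the floor of its place and let go. Leave the drinking glass where it stands.

Things in the scene. Friction and masses are not known exactly. Their poses are not given: they have to be found in the camera images.
- spare_battery: Spare tool battery, bottom of the pile: black block 100 (x) x 68 (y) x 34 mm high with a narrower olive-green top 80 (x, from -36 to +44) x 50 (y, centred) mm that rises to 46 mm. 0.3 to 0.55 kg. Origin at the centre of its underside, z up. Best gripped across the 50 mm of the narrower top.
- bit_case: Small olive-green and black drill bit case, shut and fixed shut, lying flat on the battery: 85 (x) x 56 (y; solid from -28 to +24) x 23 mm high. Origin at the centre of its underside, z up. Grip it across y.
- tape_roll: Roll of black tape lying flat on the bit case: 56 mm in diameter (58 along x), 19 mm high, grips as a solid disc from outside. Origin at the centre of its underside, z up.
- tape_measure: Yellow pocket tape measure standing upright on the tape roll, top of the pile: 38 (x) x 74 (y; the case from -30 to +37) x 64 mm high. Origin at the centre of its underside, z up. Grip it across the 38 mm. About 0.25 kg.
- charger: Battery charger, fixed to the worktop, black: rectangular bay with a floor of 116 (x) x 84 (y) mm, 3 mm thick, a rim 4 mm wide that reaches z = 8 mm, and at its +x end a raised contact tower 16 mm wide (x from 62 to 78 mm) and 40 mm high. A light grey mat lines the bay. Takes the battery flat, its long side along x, either way round. Origin at the centre of the bay, on the underside.
- case_tray: Rectangular organiser tray without tower, fixed, black: floor 101 (x) x 72 (y) mm, 3 mm thick, rim 4 mm wide that reaches z = 8 mm. For the bit case, long side along x, either way round. Origin at its centre, on the underside.
- measure_tray: Narrow organiser tray, fixed, black: floor 54 (x) x 90 (y) mm, 3 mm thick, rim 4 mm wide that reaches z = 8 mm. For the tape measure, standing, its long side along y, either way round. Origin at its centre, on the underside.
- roll_dish: Round organiser dish, fixed, black: 80 mm across the rim, floor about 65 mm across and 3 mm thick, rim top at z = 8 mm. For the tape roll, lying flat. Origin at its centre, on the underside.
- tumbler: Drinking glass that stands on the worktop among the trays, loose: 76 mm in diameter, 86 mm high. A bystander. Origin at the centre of its underside. Behind it, in the middle of the back, stands a black cooker about 0.3 m tall, with a kettle to its right and a filter jug to its left, all fixed, their fronts 0.65 m or more from the robot: carry things round in front of them.
Not all that is in view belongs to the job. What is shaped like the bit_case but purple is not meant.

How it is judged:
By the outcome, as a careful person would: the job done as asked, in the order asked, and still so for the second after the job is handed in, with the robot touching nothing.
It also fails if it takes over 128 s, if anything falls off the work surface, if the arm or the gripper's body presses on something with over 40 N, if the wrist force passes 120 N, or if a joint passes its speed limit or range.

### The arm

A 7-joint arm with a two-finger parallel gripper is mounted at the origin on a cart in front of the work surface, level with it; the furniture and walls round the work are solid. World frame = base frame: x ahead of the robot, y to its left, z up, the work surface at z = 0. Lengths are in m, angles in rad, forces in N, time in s.
With the tool pointing down it reaches from about 0.35 to 0.9 m from the base axis. Payload 19.9 kg.
Tool frame: the origin (TCP) lies on the centre line of the jaws, within the pads' length; the fingertips stand 22 mm ahead of it and the grasp point (between the pads) lies 3 mm ahead of it; z points along the fingers, y is the line along which they close (so a half turn about z gives the same grasp; the last joint's range is limited). The gripper opens to 94 mm and grips with 3 to 60 N. Pads are 16 mm wide; open, the fingers measure 119 mm over their backs; the gripper's body (75 mm by 177 mm) begins 78 mm behind the grasp point.
Start: joints at [1.093, 0.417, -0.01, 1.614, 0.005, 1.111, -0.053], TCP at [0.264, -0.566, 0.227] pointing down, gripper open.
Joint ranges: [-2.81, 2.81], [-0.39, 2.02], [-1.27, 1.25], [0.06, 2.57], [-1.19, 4.33], [0.19, 2], [-2.82, 2.82]. Speed limits (rad/s): [1.89, 1.89, 2.39, 2.39, 3.01, 3.01, 3.01].

### API

Orientations are given as a unit quaternion [x, y, z, w].
In Python, from station import r gives the robot as it stands.
- The arm moves only by the shell command python3 -m inch 'ROWS' [FORCE]. ROWS is JSON, one flat list of numbers, 5 for each row, row after row: the opening, from -1 (shut) to 1 (fully open), then the shift along the world's x, y, z in m, then the turn about the world's z in degrees. A call has exactly 8 rows; each row shifts and turns the commanded pose from where the row before left it; what a row does not reach is not made up. A row lasts 1/12 s, in which the tool goes at most 41.7 mm and 7.16 degrees, less where a joint would pass 70% of its speed; a pose out of reach is approached as far as the arm can. A call is refused whole if a number of a shift passes 0.0417 or a number of a turn 7.16, either way. A call with a gripper value outside its range is refused whole. The fingers move at their own pace and stop on an object; FORCE is the grip in N (left out, the last holds). Time passes only in rows, so rows that do not move let the fingers close, or fill a call up. It gives the time, the measured TCP pose, the force, the opening and the grip force at its end, in the units of the state.
- r.get_obs(): the state, without advancing time (a new reading comes with each control period).
- r.capture(name): name is "side" or "top" or "wrist"; returns a dict with "image" (480x640x3 uint8, blue, green, red), "fx", "fy", "cx", "cy" (pixels), "dist" ([k1, k2, p1, p2, k3] as OpenCV has them; the pictures are not rectified), "eye" and "attitude" of the camera in the world; the wrist camera has in their place "hand_eye" (4x4, takes a point from camera to tool coordinates, whose origin is the TCP and whose axes are the flange's). Camera axes: x right, y up, looking along -z (the intrinsics and any distortion apply to the point x, -y, -z); pixel columns grow to the right and rows downward; lengths in m; the calibration is good to about 2 mm. A picture is of the moment at which its call begins: read the wrist's pose just before it. There is no depth.
- r.finish_job(): hands the job in; it is judged then, once.
Trained networks look in a picture, given as the dict that the camera call returned (one of the last four; its "shot" number tells which), for a name from the list of things; names that differ only in an ending like _2 or _b are one class to them, and where a whole thing is asked for, a point or a joint stands for the part that bears it (a point fixed in the world has none). Each returns a list of dicts, best first, with "conf" (0 to 1); they miss things now and then, are a little off and sometimes report something else, mostly with a low value. They report only what shows in the picture. A call takes as long as a camera call. They do not tell look-alikes from the thing itself.
- r.recognise(picture, name): "location" ([x, y, z] in m, in world coordinates, good to about 4 mm: the middle of the surface that is visible of it).
- r.spot_point(picture, name): "location" ([x, y, z] in m, in world coordinates, good to about 4 mm: a listed point, or the origin of a listed thing).
The state is a dict: "clock": time; "joints": joint angles; "joint_vel": joint speeds; "effort": joint torques, N m; "ee_pos": TCP position; "orientation": TCP orientation; "ft_force": force on the tool from outside, world axes, zero at the start; "wrist_torque": the same for the moment, N m; "finger_gap": finger opening in m; "grasp_force": force on a finger pad.
Only numpy, scipy, OpenCV 4.12 (cv2) and the standard library are available. Lean on these libraries where they do the work, as an engineer would, in place of code of your own. Each camera call takes 0.05 s, during which the arm holds its last target. There are 200 camera calls.

## Working session

There is one attempt and no reset: what is moved stays moved. The work goes in short steps, Python scripts to look and compute and a shell command to move; the robot and the scene stay as the last step left them, time stands still between calls to the robot, and variables do not carry over. Pictures are saved under pics/ and viewed, at most 16 in all, crops included, and the job is handed in when it is done.

```bash
ls; mkdir -p pics; python3 - <<'E'
from station import r
import cv2
o=r.get_obs(); print({k:(v if not hasattr(v,'tolist') else v.tolist()) for k,v in o.items()})
for c in("top","side"):
    p=r.capture(c); cv2.imwrite(f"pics/{c}0.png",p["image"]); print(c,p["eye"],p["attitude"],p["fx"],p["cx"],p["cy"],p["dist"])
    for n in "spare_battery bit_case tape_roll tape_measure charger case_tray measure_tray roll_dish tumbler".split():
        for f in("recognise","spot_point"):
            print(n,f[:4],[([round(float(x),3) for x in d["location"]],round(d["conf"],2)) for d in getattr(r,f)(p,n)[:3]])
E
```

```text
pics
{'clock': 0.0, 'joints': [1.0925098222709253, 0.41795419872025813, -0.010308014597683756, 1.6141471968493595, 0.00471777908122016, 1.1106893582023376, -0.05298406533927391], 'joint_vel': [-0.00045712729683140417, 0.0013462891227065614, 0.00039065203369146375, -0.0018045348919946411, -0.0003782382302372044, 0.00128473965788754, -0.0009230235587786929], 'effort': [0.0004642677231458947, -85.12388706207275, 0.6389124691486359, -42.59994864463806, -0.048950338969007134, 0.01863513607531786, 0.00013578923244494945], 'ee_pos': [0.2642410595409035, -0.566024269373799, 0.2268489332468556], 'orientation': [0.9762427009554584, 0.2166791264079507, -0.00017702625466585868, -0.0005600642676358905], 'ft_force': [0.28731881462851055, -0.6433146228883235, 0.29007904884706004], 'wrist_torque': [-0.0046651542404780024, -0.0011985888414042262, 0.06265436034802278], 'grasp_force': 0.0, 'finger_gap': 0.09422051350998133}
top [ 0.40620489 -0.09489366  1.17798628] [ 0.04332928 -0.04257295 -0.7051754   0.70642606] 569.274723405329 304.9738136599813 240.26523329843215 [0.06290853 0.         0.         0
[... 1704 characters left out ...]
.159, 0.079], 0.83)]
tape_roll spot [([0.437, 0.134, 0.067], 0.73)]
tape_measure reco [([0.441, 0.151, 0.127], 0.63), ([0.447, -0.325, 0.004], 0.6)]
tape_measure spot [([0.436, 0.137, 0.087], 0.73), ([0.62, -0.297, 0.0], 0.64)]
charger reco [([0.447, -0.326, 0.002], 0.87)]
charger spot [([0.431, -0.329, -0.002], 0.65)]
case_tray reco [([0.393, -0.075, 0.003], 0.88)]
case_tray spot [([0.423, -0.066, -0.002], 0.66)]
measure_tray reco [([0.632, 0.148, 0.002], 0.57)]
measure_tray spot [([0.631, 0.148, 0.003], 0.64)]
roll_dish reco [([0.62, -0.301, 0.005], 0.65)]
roll_dish spot [([0.62, -0.296, 0.002], 0.53)]
tumbler reco [([0.583, -0.04, 0.064], 0.78)]
tumbler spot [([0.586, -0.067, 0.0], 0.81)]
```

View pics/top0.png

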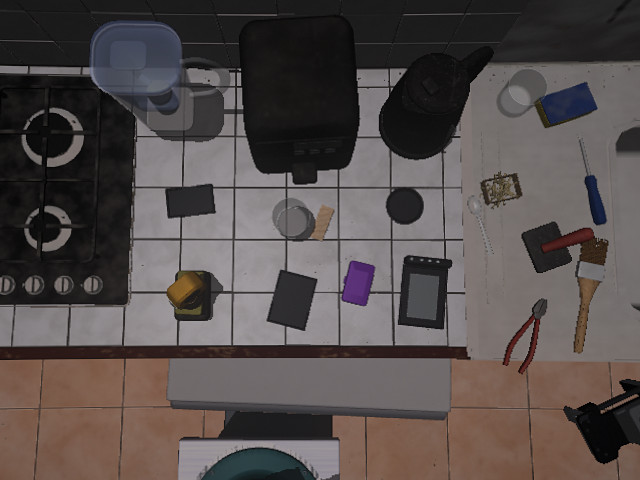

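View pics/side0.png

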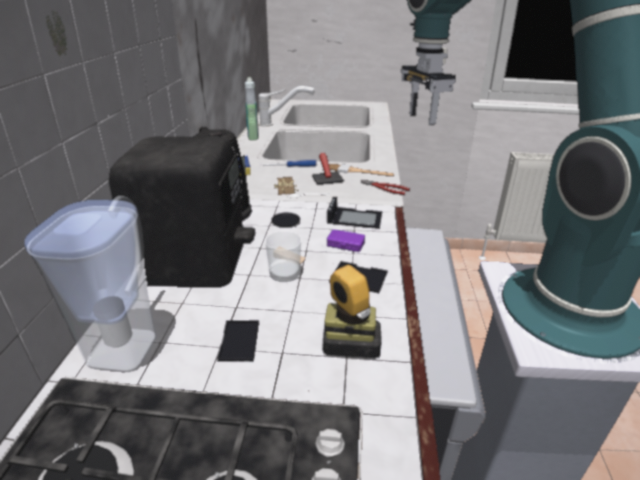

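Top view: the pile is at (190,295), the measure tray at (190,200), the case tray at (292,300), turned, the charger at (425,293) with its tower up (+x), the dish at (405,205), and the glass at (293,218). The purple decoy at (358,283) isn't part of the job. The side view shows the same layout, with the jug at (90,250) behind the measure tray.

```bash
cat > h.py <<'E'
import numpy as np, cv2
from scipy.spatial.transform import Rotation as R
from station import r
def cam(name):
    o=r.get_obs(); p=r.capture(name)
    if name=="wrist":
        T=np.eye(4); T[:3,:3]=R.from_quat(o["orientation"]).as_matrix(); T[:3,3]=o["ee_pos"]
        M=T@np.array(p["hand_eye"])
    else:
        M=np.eye(4); M[:3,:3]=R.from_quat(p["attitude"]).as_matrix(); M[:3,3]=p["eye"]
    p["M"]=M; return p
def proj(p,X):
    X=np.atleast_2d(np.asarray(X,float)); c=(X-p["M"][:3,3])@p["M"][:3,:3]; c=c*[1,-1,-1]
    K=np.array([[p["fx"],0,p["cx"]],[0,p["fy"],p["cy"]],[0,0,1]])
    return cv2.projectPoints(c,np.zeros(3),np.zeros(3),K,np.array(p["dist"]))[0][:,0]
def ortho(p,cx,cy,z,half=0.08,s=0.0005):
    """up=+x, left=+y, s m/px"""
    n=int(half/s); j,i=np.meshgrid(np.arange(-n,n),np.arange(-n,n))
    X=np.stack([cx-i*s,cy-j*s,np.full(i.shape,z)],-1).reshape(-1,3)
    m=proj(p,X).astype(np.float32).reshape(2*n,2*n,2)
    return cv2.remap(p["image"],m[...,0],m[...,1],cv2.INTER_LINEAR)
def yaw(o):
    x=R.from_quat(o["orientation"]).as_matrix()[:,0]; return np.degrees(np.arctan2(x[1],x[0]))
def mrect(mask,cx,cy,s=0.0005):
    n,l,st,c=cv2.connectedComponentsWithStats(mask.astype(np.uint8)); h=mask.shape[0]//2
    k=1+np.argmax(st[1:,4]); pts=np.argwhere(l==k)[:,::-1].astype(np.float32)
    (u,v),(w,hh),a=cv2.minAreaRect(pts); b=cv2.boxPoints(((u,v),(w,hh),a))
    e=b[1]-b[0]; f=b[2]-b[1]; e=e if np.hypot(*e)>np.hypot(*f) else f
    ang=np.degrees(np.arctan2(-e[0],-e[1])) # world dir: x=-v,y=-u
    return dict(x=round(cx-(v-h)*s,4),y=round(cy-(u-h)*s,4),dims=(round(w*s*1e3,1),round(hh*s*1e3,1)),long_dir=round((ang+90)%180-90,1))
E
python3 - <<'E'
from h import *
p=cam("top"); print(yaw(r.get_obs()), np.array(r.capture("wrist")["hand_eye"]).round(3).tolist())
for n,x,y,z in(("case",.423,-.066,.008),("meas",.63,.15,.008),("dish",.622,-.298,.008),("chg",.432,-.331,.008)):
    o=ortho(p,x,y,z); g=o.max(2); print(n,mrect(cv2.morphologyEx((g<85).astype(np.uint8),cv2.MORPH_OPEN,np.ones((9,9))),x,y))
A=[ortho(p,.435,.135,z,.1,.0005) for z in(.034,.152)]
A=[cv2.convertScaleAbs(a,alpha=1.6,beta=20) for a in A]
cv2.imwrite("pics/pile.png",np.hstack(A))
hs=lambda a:cv2.cvtColor(a,cv2.COLOR_BGR2HSV)
o=hs(ortho(p,.435,.135,.150,.1)); m=(o[...,0]>14)&(o[...,0]<24)&(o[...,1]>140)&(o[...,2]>110); print("meas",mrect(m,.435,.135))
E
```

```text
25.026865187038602 [[-0.0, 0.973, 0.233, 0.066], [1.0, 0.0, -0.001, 0.002], [-0.001, 0.233, -0.973, -0.156], [0.0, 0.0, 0.0, 1.0]]
case {'x': 0.4278, 'y': -0.0669, 'dims': (80.9, 112.1), 'long_dir': np.float32(-14.0)}
meas {'x': 0.6326, 'y': 0.1465, 'dims': (67.4, 100.1), 'long_dir': np.float32(-84.0)}
dish {'x': 0.623, 'y': -0.3, 'dims': (79.0, 78.0), 'long_dir': np.float32(0.0)}
chg {'x': 0.4442, 'y': -0.3379, 'dims': (100.7, 144.1), 'long_dir': np.float32(-5.9)}
meas {'x': 0.4447, 'y': 0.129, 'dims': (30.1, 40.6), 'long_dir': np.float32(-49.2)}
```

View pics/pile.png

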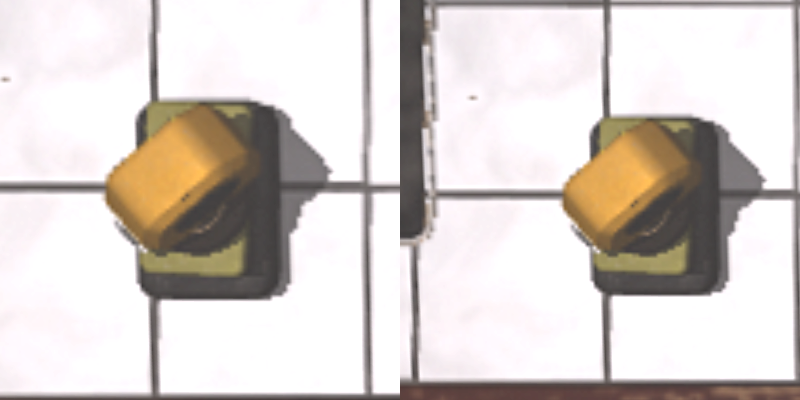

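The yellow tape measure's long edges run from about (570,185) to (640,125) in the right half of the crop, roughly −49°. The battery and bit case lie at nearly 0°. Next I'll move above the pile, turning +106°.

```bash
python3 -m inch '[1,0.007,0.03,0.002,4.4,1,0.007,0.03,0.002,4.4,1,0.007,0.03,0.002,4.4,1,0.007,0.03,0.002,4.4,1,0.007,0.03,0.002,4.4,1,0.007,0.03,0.002,4.4,1,0.007,0.03,0.002,4.4,1,0.007,0.03,0.002,4.4]' 20
python3 -m inch '[1,0.007,0.03,0.002,4.4,1,0.007,0.03,0.002,4.4,1,0.007,0.03,0.002,4.4,1,0.007,0.03,0.002,4.4,1,0.007,0.03,0.002,4.4,1,0.007,0.03,0.002,4.4,1,0.007,0.03,0.002,4.4,1,0.007,0.03,0.002,4.4]'
python3 -m inch '[1,0.007,0.03,0.002,4.4,1,0.007,0.03,0.002,4.4,1,0.007,0.03,0.002,4.4,1,0.007,0.03,0.002,4.4,1,0.007,0.03,0.002,4.4,1,0.007,0.03,0.002,4.4,1,0,0,0,0,1,0,0,0,0]'
python3 - <<'E'
from h import *
print(yaw(r.get_obs()),r.get_obs()["ee_pos"],r.get_obs()["joints"])
p=cam("wrist"); cv2.imwrite("pics/w1.png",p["image"])
for n in("tape_measure","tape_roll","bit_case"):
    print(n,[([round(float(x),3) for x in d["location"]],round(d["conf"],2)) for d in r.spot_point(p,n)[:2]])
cv2.imwrite("pics/w1o.png",cv2.convertScaleAbs(np.hstack([ortho(p,.435,.135,.150,.08,.0004),ortho(p,.435,.135,.088,.08,.0004)]),alpha=1.4,beta=15))
# jug / cooker nearest: rays from top pixels at a few z
E
```

```text
clock: 2.67
ee_pos: [0.3205, -0.3249, 0.2436]
orientation: [0.864, 0.503, -0.0, 0.0]
ft_force: [1.2, -0.1, -0.7]
finger_gap: 0.0939
grasp_force: 0.0
clock: 3.33
ee_pos: [0.3764, -0.0848, 0.2598]
orientation: [0.671, 0.741, -0.0, 0.0]
ft_force: [1.8, -0.1, -0.1]
finger_gap: 0.0939
grasp_force: 0.0
clock: 4.0
ee_pos: [0.4184, 0.0949, 0.2714]
orientation: [0.485, 0.875, 0.0, -0.0]
ft_force: [0.9, -0.7, -0.4]
finger_gap: 0.094
grasp_force: 0.0
121.97711588523892 [0.41838924 0.0948716  0.2714401 ] [ 0.4337792   0.04203971 -0.73930323  1.99592736  0.03110423  1.11477776
  0.23932099]
tape_measure [([0.434, 0.133, 0.084], 0.67)]
tape_roll []
bit_case [([0.459, -0.198, 0.001], 0.89), ([0.436, 0.136, 0.084], 0.67)]
```

View pics/w1o.png

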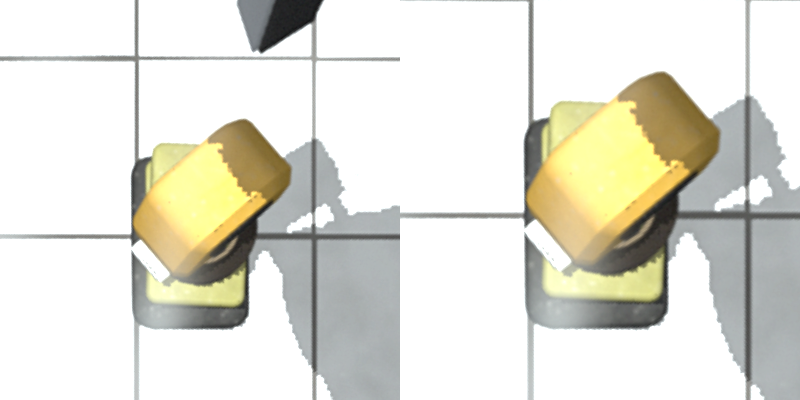

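Left crop (z = 0.15): the measure's top has corners near (133,215), (245,120), (291,170) and (180,280), so its case centre is at about (0.436, 0.130) with its long axis at −48°. The white hook at (150,262) is on the near-left end. This agrees with the network's origin (0.434, 0.133, 0.084). I'll grasp at (0.435, 0.131).

```bash
python3 -m inch '[1,0.0055,0.012,0,3.4,1,0.0055,0.012,0,3.4,1,0.0055,0.012,0,3.4,1,0,0,-0.03,0,1,0,0,-0.03,0,1,0,0,-0.03,0,1,0,0,-0.03,0,1,0,0,-0.018,0]' 30
python3 -m inch '[1,0,0,-0.002,0,-1,0,0,0,0,-1,0,0,0,0,-1,0,0,0,0,-1,0,0,0,0,-1,0,0,0,0,-1,0,0,0,0,-1,0,0,0,0]' 30
python3 - <<'E'
from h import *
p=cam("wrist"); cv2.imwrite("pics/w2.png",p["image"]); p=cam("side")
# rays for jug front seen from side/top: intersect
t=cam("top")
def ray(p,u,v):
    K=np.array([[p["fx"],0,p["cx"]],[0,p["fy"],p["cy"]],[0,0,1]])
    a=cv2.undistortPoints(np.array([[[u,v]]],float),K,np.array(p["dist"]))[0,0]
    d=p["M"][:3,:3]@np.array([a[0],-a[1],-1]); return p["M"][:3,3],d/np.linalg.norm(d)
for u,v in((150,112),(175,110),(183,75),(303,182)):
    c,d=ray(t,u,v); print((u,v),[(z,(c+d*(z-c[2])/d[2])[:2].round(3).tolist()) for z in(0,.1,.2,.25)])
E
```

```text
clock: 4.87
ee_pos: [0.4342, 0.1308, 0.1307]
orientation: [0.405, 0.915, -0.0, -0.001]
ft_force: [0.3, -0.1, 0.1]
finger_gap: 0.0941
grasp_force: 0.0
clock: 5.53
ee_pos: [0.4351, 0.1296, 0.1318]
orientation: [0.407, 0.914, 0.0, 0.0]
ft_force: [0.7, -0.3, 1.0]
finger_gap: 0.0507
grasp_force: 0.0
(150, 112) [(0, [0.824, 0.237]), (0.1, [0.789, 0.209]), (0.2, [0.753, 0.18]), (0.25, [0.736, 0.166])]
(175, 110) [(0, [0.829, 0.184]), (0.1, [0.793, 0.16]), (0.2, [0.757, 0.137]), (0.25, [0.739, 0.125])]
(183, 75) [(0, [0.907, 0.169]), (0.1, [0.864, 0.146]), (0.2, [0.822, 0.124]), (0.25, [0.8, 0.113])]
(303, 182) [(0, [0.674, -0.089]), (0.1, [0.651, -0.09]), (0.2, [0.628, -0.09]), (0.25, [0.617, -0.09])]
```

```bash
python3 -m inch '[-1,0,0,0,0,-1,0,0,0,0,-1,0,0,0,0,-1,0,0,0,0,-1,0,0,0,0,-1,0,0,0,0,-1,0,0,0,0,-1,0,0,0,0]' 30
python3 -m inch '[-1,0,0,0.002,0,-1,0,0,0.006,0,-1,0,0,0.01,0,-1,0,0,0.015,0,-1,0,0,0.018,0,-1,0,0,0.018,0,-1,0,0,0.016,0,-1,0,0,0,0]'
python3 - <<'E'
from h import *
o=r.get_obs();print(yaw(o),o["ee_pos"],o["finger_gap"],o["grasp_force"])
p=cam("wrist"); cv2.imwrite("pics/w3.png",p["image"])
s=cam("side"); a=cv2.resize(p["image"],(480,360)); b=cv2.resize(s["image"][200:380,250:430],(300,360),interpolation=2)[:, :300]
cv2.imwrite("pics/w3c.png",np.hstack([a,b]))
for q in(p,s):
  for n in("tape_roll","bit_case","measure_tray","tape_measure"):
    print(n,[([round(float(x),3) for x in d["location"]],round(d["conf"],2)) for d in r.spot_point(q,n)[:2]])
E
```

```text
clock: 6.35
ee_pos: [0.4353, 0.1299, 0.1317]
orientation: [0.406, 0.914, 0.0, 0.0]
ft_force: [3.4, 2.7, 4.5]
finger_gap: 0.0356
grasp_force: 29.9
clock: 7.02
ee_pos: [0.4357, 0.1301, 0.2194]
orientation: [0.407, 0.914, 0.001, 0.002]
ft_force: [0.6, 0.9, -2.8]
finger_gap: 0.0357
grasp_force: 29.9
132.02705158579536 [0.43574725 0.13005558 0.21942089] 0.03565404342417118 29.901285977102816
tape_roll []
bit_case []
measure_tray []
tape_measure [([0.432, 0.134, 0.173], 0.58)]
tape_roll [([0.437, 0.133, 0.068], 0.81)]
bit_case [([0.435, 0.136, 0.043], 0.75), ([0.464, -0.198, -0.002], 0.58)]
measure_tray [([0.63, 0.149, 0.001], 0.75)]
tape_measure [([0.433, 0.132, 0.172], 0.97)]
```

View pics/w3c.png

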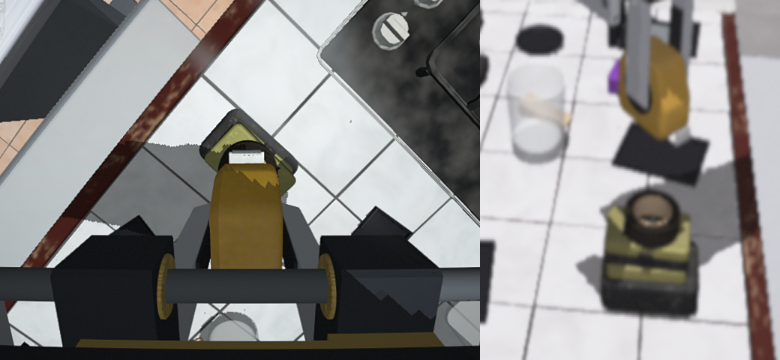

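The measure is held with its hook at the camera side, and the roll and case stay put on the battery (right panel: roll at (655,215)). Next I'll measure the tray from both fixed cameras.

```bash
python3 - <<'E'
from h import *
t=cam("top"); s=cam("side")
x,y=.63,.149
for nm,p in(("top",t),("side",s)):
  for n,x,y in(("meas",.63,.149),("dish",.622,-.298),("case",.425,-.066)):
    o=ortho(p,x,y,.008); g=cv2.cvtColor(o,cv2.COLOR_BGR2GRAY)
    for th in(60,90): print(nm,n,th,mrect(cv2.morphologyEx((g<th).astype(np.uint8),cv2.MORPH_OPEN,np.ones((15,15))),x,y))
x,y=.63,.149
cv2.imwrite("pics/tr.png",cv2.convertScaleAbs(np.hstack([ortho(t,x,y,.008),ortho(s,x,y,.008)]),alpha=2,beta=20))
E
```

```text
top meas 60 {'x': 0.632, 'y': 0.1462, 'dims': (63.9, 99.0), 'long_dir': np.float32(-85.3)}
top meas 90 {'x': 0.632, 'y': 0.1464, 'dims': (66.0, 100.4), 'long_dir': np.float32(-85.4)}
top dish 60 {'x': 0.6232, 'y': -0.3005, 'dims': (76.5, 75.0), 'long_dir': np.float32(0.0)}
top dish 90 {'x': 0.623, 'y': -0.3002, 'dims': (77.5, 79.0), 'long_dir': np.float32(0.0)}
top case 60 {'x': 0.4273, 'y': -0.0655, 'dims': (81.4, 110.0), 'long_dir': np.float32(-13.5)}
top case 90 {'x': 0.4168, 'y': -0.0513, 'dims': (142.5, 130.5), 'long_dir': np.float32(0.0)}
side meas 60 {'x': 0.6306, 'y': 0.1537, 'dims': (57.8, 95.9), 'long_dir': np.float32(-84.1)}
side meas 90 {'x': 0.6309, 'y': 0.1536, 'dims': (60.2, 98.8), 'long_dir': np.float32(-83.9)}
side dish 60 {'x': 0.6222, 'y': -0.2918, 'dims': (66.5, 64.5), 'long_dir': np.float32(0.0)}
side dish 90 {'x': 0.6222, 'y': -0.2925, 'dims': (70.5, 73.0), 'long_dir': np.float32(-90.0)}
side case 60 {'x': 0.4257, 'y': -0.0578, 'dims': (78.3, 104.7), 'long_dir': np.float32(-15.4)}
side case 90 {'x': 0.4247, 'y': -0.06, 'dims': (88.1, 111.6), 'long_dir': np.float32(-18.4)}
```

View pics/tr.png

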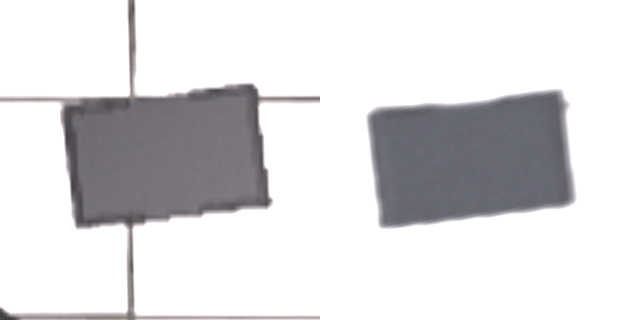

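The two views agree on the tray within a few mm: centre ≈ (0.631, 0.148), long side along −85°, and ±8 mm of clearance. Now I'll carry the measure there and look before letting it down.

```bash
python3 -m inch '[-1,0.0244,0.0018,0,-4.6,-1,0.0244,0.0018,0,-4.6,-1,0.0244,0.0018,0,-4.6,-1,0.0244,0.0018,0,-4.6,-1,0.0244,0.0018,0,-4.6,-1,0.0244,0.0018,0,-4.6,-1,0.0244,0.0018,0,-4.6,-1,0.0244,0.0018,0,-4.6]'
python3 -m inch '[-1,0,0,-0.01,0,-1,0,0,-0.025,0,-1,0,0,-0.03,0,-1,0,0,-0.03,0,-1,0,0,-0.025,0,-1,0,0,-0.015,0,-1,0,0,-0.01,0,-1,0,0,0,0]'
python3 - <<'E'
from h import *
o=r.get_obs();print(yaw(o),o["ee_pos"],o["ft_force"])
p=cam("wrist"); s=cam("side"); 
a=cv2.resize(p["image"],(480,360)); b=cv2.resize(s["image"][220:400,160:310],(300,360),interpolation=2)
cv2.imwrite("pics/w4c.png",np.hstack([a,b]))
for n in("measure_tray","tape_measure"):
  for q in(p,s): print(n,[([round(float(x),3) for x in d["location"]],round(d["conf"],2)) for d in r.spot_point(q,n)[:2]])
E
```

```text
clock: 8.28
ee_pos: [0.6312, 0.144, 0.2159]
orientation: [0.676, 0.737, -0.0, -0.0]
ft_force: [-0.6, 1.1, -2.9]
finger_gap: 0.0357
grasp_force: 29.9
clock: 8.95
ee_pos: [0.6294, 0.1439, 0.0698]
orientation: [0.674, 0.739, -0.001, -0.001]
ft_force: [-0.6, -0.2, -2.7]
finger_gap: 0.0359
grasp_force: 29.9
95.23791552250479 [0.62936171 0.14393217 0.06979479] [-0.57895432 -0.23796866 -2.70092634]
measure_tray []
measure_tray [([0.631, 0.151, 0.0], 0.97)]
tape_measure [([0.627, 0.148, 0.023], 0.57)]
tape_measure [([0.634, 0.146, 0.024], 0.56)]
```

View pics/w4c.png

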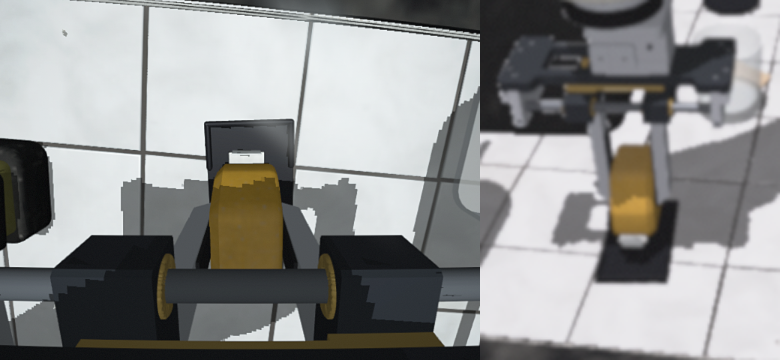

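The measure is centred over the tray sideways (wrist view: tray 205–293, measure 212–282) and aligned. Lowering it.

```bash
python3 -m inch '[-1,0.001,0.002,-0.005,0,-1,0,0.001,-0.005,0,-1,0,0,-0.004,0,-1,0,0,-0.004,0,-1,0,0,-0.002,0,-1,0,0,-0.0015,0,-1,0,0,-0.001,0,-1,0,0,0,0]'
```

```text
clock: 9.92
ee_pos: [0.6311, 0.1471, 0.0489]
orientation: [0.674, 0.739, -0.0, -0.0]
ft_force: [-0.5, -0.1, -3.1]
finger_gap: 0.0357
grasp_force: 29.9
```

```bash
python3 -m inch '[-1,0,0,-0.0008,0,-1,0,0,-0.0008,0,-1,0,0,-0.0006,0,-1,0,0,0,0,-1,0,0,0,0,-1,0,0,0,0,-1,0,0,0,0,-1,0,0,0,0]'
```

```text
clock: 10.58
ee_pos: [0.6316, 0.1475, 0.048]
orientation: [0.674, 0.739, 0.001, 0.0]
ft_force: [-4.0, -0.6, 14.2]
finger_gap: 0.036
grasp_force: 30.0
```

It has touched the floor at TCP z 0.048 with 14 N. Release and rise.

```bash
python3 -m inch '[1,0,0,0,0,1,0,0,0,0,1,0,0,0,0,1,0,0,0,0,1,0,0,0,0,1,0,0,0,0,1,0,0,0,0,1,0,0,0,0]' 
python3 -m inch '[1,0,0,0.01,0,1,0,0,0.02,0,1,0,0,0.03,0,1,0,0,0.04,0,1,-0.02,0,0.04,0,1,-0.03,0,0.03,0,1,-0.035,0,0.02,0,1,-0.035,0,0,0]' 
python3 -m inch '[1,-0.03,-0.003,0,0,1,-0.025,-0.003,0,0,1,-0.015,-0.003,0,0,1,-0.01,-0.003,0,0,1,0,0,0,0,1,0,0,0,0,1,0,0,0,0,1,0,0,0,0]' 
python3 - <<'E'
from h import *
o=r.get_obs();print(yaw(o),o["ee_pos"],o["ft_force"])
p=cam("wrist"); t=cam("top"); s=cam("side")
for n in("tape_measure","measure_tray","tape_roll","bit_case"):
  for q in(p,t,s): print(n,[([round(float(x),3) for x in d["location"]],round(d["conf"],2)) for d in r.spot_point(q,n)[:2]])
f=lambda q,*a:cv2.convertScaleAbs(ortho(q,*a,.08,.0004),alpha=1.3,beta=15)
cv2.imwrite("pics/w5c.png",np.hstack([f(p,.435,.135,.088),cv2.resize(s["image"][200:400,160:360],(400,400))]))
E
```

```text
clock: 11.25
ee_pos: [0.6311, 0.1471, 0.0467]
orientation: [0.674, 0.739, -0.0, -0.0]
ft_force: [-0.4, 0.3, 0.5]
finger_gap: 0.0862
grasp_force: 0.0
clock: 11.92
ee_pos: [0.513, 0.1481, 0.2377]
orientation: [0.674, 0.739, 0.002, 0.002]
ft_force: [0.4, 1.6, 1.4]
finger_gap: 0.094
grasp_force: 0.0
clock: 12.58
ee_pos: [0.4337, 0.1353, 0.2334]
orientation: [0.674, 0.739, 0.0, -0.0]
ft_force: [0.1, 0.3, 0.4]
finger_gap: 0.0938
grasp_force: 0.0
95.2178443869222 [0.43370274 0.13529334 0.233418  ] [0.12670384 0.27840109 0.36307399]
tape_measure [([0.628, 0.149, 0.001], 0.84)]
tape_measure [([0.631, 0.143, -0.001], 0.64)]
tape_measure [([0.631, 0.149, 0.003], 0.69), ([0.62, -0.298, 0.0], 0.33)]
measure_tray []
measure_tray [([0.626, -0.299, 0.001], 0.3)]
measure_tray [([0.631, 0.149, 0.0], 0.89), ([0.436, 0.133, 0.069], 0.17)]
tape_roll []
tape_roll [([0.435, 0.134, 0.068], 0.68), ([0.624, -0.299, -0.002], 0.57)]
tape_roll [([0.437, 0.135, 0.068], 0.73)]
bit_case [([0.435, 0.136, 0.048], 0.7)]
bit_case [([0.459, -0.2, -0.002], 0.78), ([0.437, 0.138, 0.044], 0.58)]
bit_case [([0.437, 0.137, 0.042], 0.94), ([0.465, -0.197, -0.001], 0.73)]
```

View pics/w5c.png

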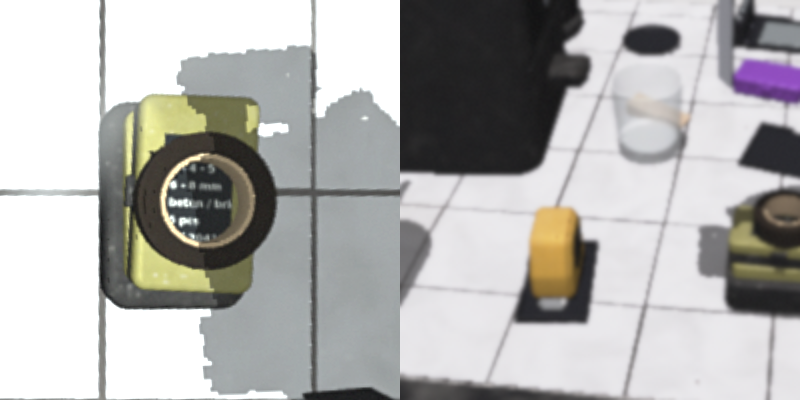

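The right panel shows the measure standing in its tray at (555,260). In the left crop the roll's outer circle is centred at (205,200) and 56 mm wide, which confirms a top height of 0.088. The roll is at (0.435, 0.133). I'll grip high on it so the tips clear the dish rim later.

```bash
python3 -m inch '[1,0.0013,-0.0023,-0.01,0,1,0,0,-0.025,0,1,0,0,-0.03,0,1,0,0,-0.03,0,1,0,0,-0.02,0,1,0,0,-0.012,0,1,0,0,-0.006,0,1,0,0,0,0]' 
python3 -m inch '[-1,0,0,0,0,-1,0,0,0,0,-1,0,0,0,0,-1,0,0,0,0,-1,0,0,0,0,-1,0,0,0,0,-1,0,0,0,0,-1,0,0,0,0]' 25
python3 -m inch '[-1,0,0,0,0,-1,0,0,0,0,-1,0,0,0.003,0,-1,0,0,0.007,0,-1,0,0,0.015,0,-1,0,0,0.02,0,-1,0,0,0.025,0,-1,0,0,0.02,0]' 
python3 - <<'E'
from h import *
o=r.get_obs();print(yaw(o),o["ee_pos"],o["ft_force"])
t=cam("top"); s=cam("side")
for n in("tape_roll","bit_case","roll_dish"):
  for q in(t,s): print(n,[([round(float(x),3) for x in d["location"]],round(d["conf"],2)) for d in r.spot_point(q,n)[:2]])
E
```

```text
clock: 14.0
ee_pos: [0.4336, 0.1326, 0.0991]
orientation: [0.674, 0.739, -0.001, -0.001]
ft_force: [-0.3, -0.6, -0.0]
finger_gap: 0.0939
grasp_force: 0.0
clock: 14.67
ee_pos: [0.4345, 0.1328, 0.1007]
orientation: [0.674, 0.739, 0.0, 0.0]
ft_force: [-0.8, -0.9, 5.2]
finger_gap: 0.055
grasp_force: 25.0
clock: 15.33
ee_pos: [0.4341, 0.1331, 0.1923]
orientation: [0.674, 0.739, 0.0, -0.0]
ft_force: [0.4, 0.3, 0.1]
finger_gap: 0.0548
grasp_force: 25.0
95.26301778646481 [0.43413694 0.13313116 0.19230704] [0.39163624 0.26614627 0.14960869]
tape_roll [([0.434, 0.132, 0.159], 0.64)]
tape_roll [([0.438, 0.135, 0.163], 0.63), ([0.583, -0.067, 0.003], 0.25)]
bit_case [([0.456, -0.199, 0.0], 0.66), ([0.438, 0.139, 0.047], 0.61)]
bit_case [([0.465, -0.196, 0.002], 0.93), ([0.433, 0.138, 0.048], 0.67)]
roll_dish [([0.625, -0.295, 0.001], 0.81)]
roll_dish [([0.622, -0.297, 0.001], 0.63)]
```

The roll is in hand: base about 31 mm below TCP, gap 54.8 mm. I'll carry it in front of the glass while turning so the gripper body clears the kettle, and measure the dish with the wrist camera on the way.

```bash
python3 -m inch '[-1,0.005,-0.028,0,7.1,-1,0.005,-0.028,0,7.1,-1,0.005,-0.028,0,7.1,-1,0.005,-0.028,0,7.1,-1,0.005,-0.028,0,7.1,-1,0.005,-0.028,0,7.1,-1,0.005,-0.028,0,7.1,-1,0.005,-0.028,0,7.1]' 
python3 -m inch '[-1,0.005,-0.028,0,7.1,-1,0.005,-0.028,0,7.1,-1,0.005,-0.028,0,7.1,-1,0.005,-0.028,0,6.6,-1,0,0,0,0,-1,0,0,0,0,-1,0,0,0,0,-1,0,0,0,0]' 
python3 - <<'E'
from h import *
o=r.get_obs();print(yaw(o),o["ee_pos"],o["joints"])
p=cam("wrist"); t=cam("top");s=cam("side")
for n in("roll_dish",):
  for q in(p,t,s): print(n,[([round(float(x),3) for x in d["location"]],round(d["conf"],2)) for d in r.spot_point(q,n)[:2]])
f=lambda q,*a:cv2.convertScaleAbs(ortho(q,*a,.06,.0003),alpha=1.3,beta=15)
cv2.imwrite("pics/w6c.png",np.hstack([cv2.resize(p["image"],(533,400)),f(p,.623,-.298,.008)[:,67:333]]))
print(proj(p,[[.623,-.298,.008]]))
o=ortho(p,.623,-.298,.008,.06); g=cv2.cvtColor(o,cv2.COLOR_BGR2GRAY)
for th in(60,90): print(mrect(cv2.morphologyEx((g<th).astype(np.uint8),cv2.MORPH_OPEN,np.ones((15,15))),.623,-.298))
E
```

```text
clock: 16.4
ee_pos: [0.4728, -0.0842, 0.1899]
orientation: [0.256, 0.967, 0.0, -0.001]
ft_force: [0.7, 0.5, -0.5]
finger_gap: 0.0555
grasp_force: 25.0
clock: 17.07
ee_pos: [0.493, -0.1937, 0.1902]
orientation: [0.019, 1.0, 0.0, -0.0]
ft_force: [0.8, 0.1, -0.6]
finger_gap: 0.0545
grasp_force: 25.0
177.83728011695862 [ 0.49298549 -0.19368942  0.1902167 ] [ 0.87286042  0.3599797  -0.67491088  1.87070453  0.26403217  1.00170615
  1.61828614]
roll_dish []
roll_dish [([0.624, -0.299, -0.0], 0.45)]
roll_dish [([0.62, -0.298, 0.0], 0.65)]
[[219.24853211 367.9614405 ]]
{'x': 0.6227, 'y': -0.2959, 'dims': (101.3, 140.9), 'long_dir': np.float32(-76.0)}
{'x': 0.6233, 'y': -0.2977, 'dims': (119.5, 119.5), 'long_dir': np.float32(-90.0)}
```

View pics/w6c.png

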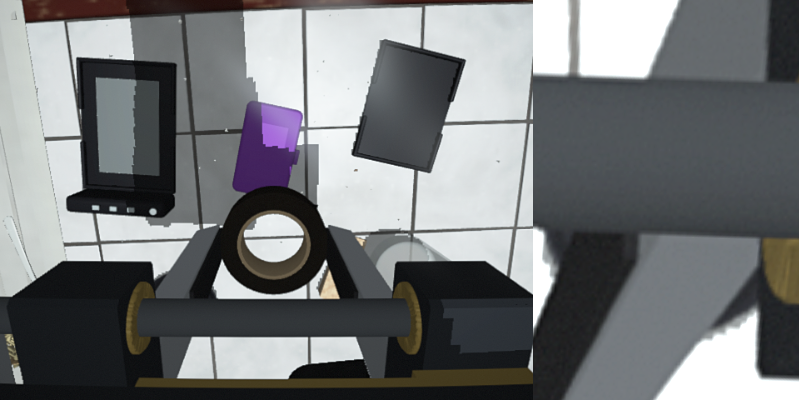

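The wrist view shows the charger at (128,130), the purple decoy at (270,145) and the case tray at (410,105), all clear. The dish is hidden behind the gripper. I'll measure the trays from this picture, then hover the roll over the dish.

```bash
python3 - <<'E'
from h import *
p=cam("wrist")
for n,x,y in(("case",.425,-.066),("chg",.440,-.332)):
    g=cv2.cvtColor(ortho(p,x,y,.008),cv2.COLOR_BGR2GRAY)
    for th in(70,100): print(n,th,mrect(cv2.morphologyEx((g<th).astype(np.uint8),cv2.MORPH_CLOSE,np.ones((25,25))),x,y))
for n in("case_tray","charger"): print(n,[([round(float(x),3) for x in d["location"]],round(d["conf"],2)) for d in r.spot_point(p,n)[:2]])
f=lambda *a:cv2.convertScaleAbs(ortho(p,*a,.08,.0004),alpha=1.5,beta=15)
cv2.imwrite("pics/w7c.png",np.hstack([f(.425,-.066,.008),f(.44,-.332,.008)]))
E
python3 -m inch '[-1,0.0162,-0.013,0,0,-1,0.0162,-0.013,0,0,-1,0.0162,-0.013,0,0,-1,0.0162,-0.013,0,0,-1,0.0162,-0.013,0,0,-1,0.0162,-0.013,0,0,-1,0.0162,-0.013,0,0,-1,0.0162,-0.013,0,0]' 
python3 -m inch '[-1,0,0,-0.01,0,-1,0,0,-0.02,0,-1,0,0,-0.025,0,-1,0,0,-0.025,0,-1,0,0,-0.02,0,-1,0,0,-0.015,0,-1,0,0,-0.01,0,-1,0,0,0,0]' 
python3 - <<'E'
from h import *
o=r.get_obs();print(yaw(o),o["ee_pos"],o["ft_force"])
p=cam("wrist"); s=cam("side"); z=o["ee_pos"][2]-.0315+.019
f=lambda *a:cv2.convertScaleAbs(ortho(p,*a,.06,.0003),alpha=2,beta=25)
cv2.imwrite("pics/w8c.png",np.hstack([f(.6225,-.298,.008),f(.6225,-.298,z)]))
E
```

```text
case 70 {'x': 0.4253, 'y': -0.0685, 'dims': (81.1, 108.0), 'long_dir': np.float32(-15.0)}
case 100 {'x': 0.4286, 'y': -0.0649, 'dims': (129.0, 131.5), 'long_dir': np.float32(-45.0)}
chg 70 {'x': 0.4402, 'y': -0.328, 'dims': (159.5, 152.0), 'long_dir': np.float32(0.0)}
chg 100 {'x': 0.4403, 'y': -0.3317, 'dims': (159.5, 159.5), 'long_dir': np.float32(-90.0)}
case_tray [([0.427, -0.066, 0.004], 0.63)]
charger [([0.43, -0.334, 0.003], 0.9)]
clock: 18.18
ee_pos: [0.6233, -0.2996, 0.1902]
orientation: [0.019, 1.0, -0.0, -0.0]
ft_force: [0.1, 0.5, -0.7]
finger_gap: 0.0548
grasp_force: 25.0
clock: 18.85
ee_pos: [0.6218, -0.2985, 0.0635]
orientation: [0.019, 1.0, 0.001, -0.001]
ft_force: [-0.2, 0.2, -1.2]
finger_gap: 0.0548
grasp_force: 25.0
177.82793844831244 [ 0.62179232 -0.29852869  0.06351657] [-0.19618466  0.181363   -1.17817027]
```

View pics/w7c.png

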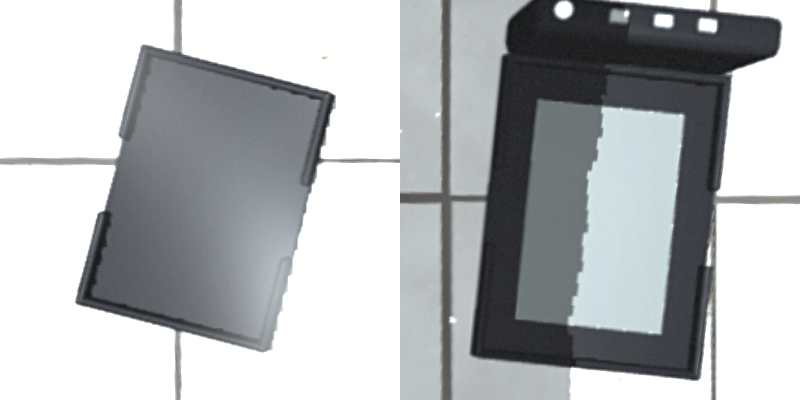

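View pics/w8c.png

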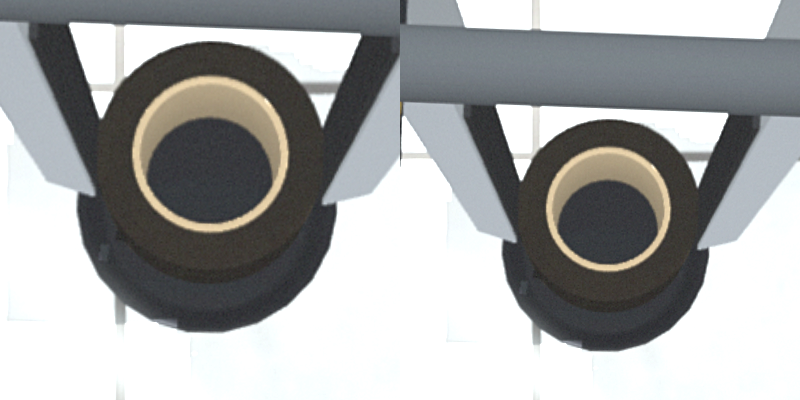

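w7c: the case tray's rim corners at (143,46), (333,95), (268,350) and (78,302) give (0.4255, −0.068), yaw −15°. The charger's bay corners at (502,55), (730,75), (698,378) and (472,355) give (0.434, −0.332), yaw −6°, tower at +x.

w8c: the dish's outline has centre ≈ (207,202), so (0.622, −0.300). The held roll (right panel) is centred at (608,208), so (0.620, −0.300). I'll shift +1.5 mm in x and lower it.

```bash
python3 -m inch '[-1,0.0015,0,-0.004,0,-1,0,0,-0.006,0,-1,0,0,-0.006,0,-1,0,0,-0.004,0,-1,0,0,-0.003,0,-1,0,0,-0.002,0,-1,0,0,0,0,-1,0,0,0,0]'
python3 -m inch '[-1,0,0,-0.001,0,-1,0,0,-0.001,0,-1,0,0,-0.0005,0,-1,0,0,0,0,-1,0,0,0,0,-1,0,0,0,0,-1,0,0,0,0,-1,0,0,0,0]'
```

```text
clock: 19.62
ee_pos: [0.6242, -0.2989, 0.0405]
orientation: [0.019, 1.0, -0.0, 0.0]
ft_force: [-0.7, -0.3, -1.0]
finger_gap: 0.0549
grasp_force: 25.0
clock: 20.28
ee_pos: [0.6242, -0.2989, 0.038]
orientation: [0.019, 1.0, -0.0, 0.0]
ft_force: [-0.1, -0.3, -1.5]
finger_gap: 0.0549
grasp_force: 25.0
```

```bash
python3 -m inch '[-1,-0.0005,-0.0005,-0.001,0,-1,0,0,-0.001,0,-1,0,0,-0.001,0,-1,0,0,-0.0005,0,-1,0,0,-0.0005,0,-1,0,0,0,0,-1,0,0,0,0,-1,0,0,0,0]'
python3 - <<'E'
from h import *
o=r.get_obs();print(o["ee_pos"],o["ft_force"])
E
```

```text
clock: 20.95
ee_pos: [0.6238, -0.2996, 0.0356]
orientation: [0.019, 1.0, -0.0, 0.0]
ft_force: [-10.6, 2.5, 24.9]
finger_gap: 0.0549
grasp_force: 25.1
[ 0.62376069 -0.29955898  0.03560963] [-10.64034792   2.47842119  24.88123657]
```

Contact came with a push towards −x, so the roll is rubbing the +x wall. I'll ease it back.

```bash
python3 -m inch '[-1,-0.001,0,0.001,0,-1,-0.001,0,0,0,-1,0,0,0,0,-1,0,0,-0.0005,0,-1,0,0,-0.0005,0,-1,0,0,-0.0005,0,-1,0,0,0,0,-1,0,0,0,0]'
```

```text
clock: 21.62
ee_pos: [0.6226, -0.2995, 0.0356]
orientation: [0.019, 1.0, -0.001, 0.001]
ft_force: [-7.6, 2.6, 28.3]
finger_gap: 0.0549
grasp_force: 25.1
```

The −x share of the force (27%) matches the measure's floor contact, and the height is consistent with the floor. Release, rise and look.

```bash
python3 -m inch '[-1,0,0,0.001,0,0.2,0,0,0,0,0.2,0,0,0,0,0.2,0,0,0,0,0.4,0,0,0,0,0.4,0,0,0,0,0.4,0,0,0,0,0.4,0,0,0,0]'
python3 -m inch '[0.4,0,0,0.005,0,0.4,0,0,0.015,0,1,-0.005,0,0.025,0,1,-0.01,0,0.03,0,1,-0.02,0,0.035,0,1,-0.03,0.01,0.035,0,1,-0.03,0.02,0.02,0,1,-0.03,0.02,0,0]'
python3 - <<'E'
from h import *
p=cam("top");s=cam("side")
for n in("tape_roll","tape_measure","spare_battery","bit_case"):
  for q in(p,s): print(n,[([round(float(x),3) for x in d["location"]],round(d["conf"],2)) for d in r.spot_point(q,n)[:2]])
o=r.get_obs(); print(o["ee_pos"],o["finger_gap"])
cv2.imwrite("pics/w9c.png",cv2.convertScaleAbs(np.hstack([ortho(p,.622,-.300,.008,.06,.0003),cv2.resize(s["image"][190:250,250:330],(533,400),interpolation=2)]),alpha=2,beta=20))
E
```

```text
clock: 22.28
ee_pos: [0.6216, -0.2993, 0.0343]
orientation: [0.019, 1.0, 0.0, -0.0]
ft_force: [0.1, -0.2, -0.1]
finger_gap: 0.0659
grasp_force: 0.0
clock: 22.95
ee_pos: [0.5007, -0.2505, 0.2002]
orientation: [0.019, 1.0, -0.002, 0.003]
ft_force: [0.5, -0.1, -0.2]
finger_gap: 0.0935
grasp_force: 0.0
tape_roll []
tape_roll [([0.624, -0.302, 0.003], 0.52), ([0.584, -0.068, 0.001], 0.25)]
tape_measure [([0.629, 0.144, 0.001], 0.8)]
tape_measure [([0.629, 0.151, 0.001], 0.95)]
spare_battery [([0.434, 0.134, -0.001], 0.8)]
spare_battery [([0.432, 0.134, 0.006], 0.61)]
bit_case [([0.438, 0.14, 0.046], 0.72), ([0.457, -0.199, -0.003], 0.58)]
bit_case [([0.469, -0.197, -0.002], 0.77), ([0.435, 0.138, 0.046], 0.69)]
[ 0.50061756 -0.25059639  0.19506088] 0.09383964669692432
```

View pics/w9c.png

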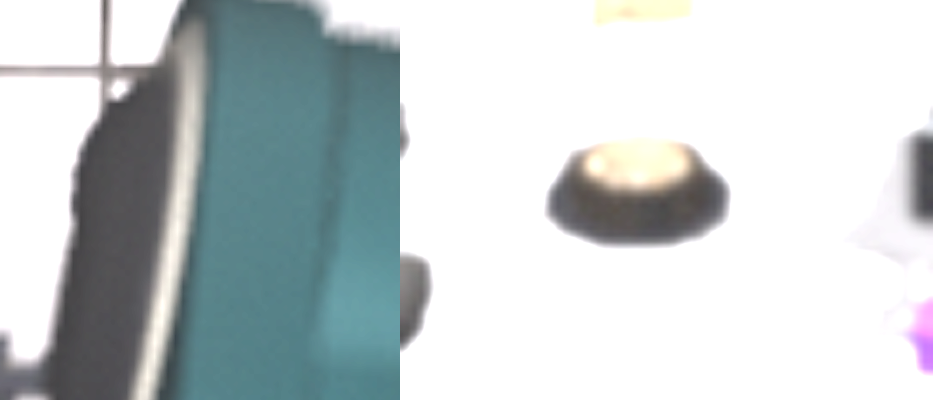

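The side view shows the roll sitting level inside the dish. Now back to the pile for the bit case.

```bash
python3 -m inch '[1,-0.0055,0.032,0.004,0,1,-0.0055,0.032,0.004,0,1,-0.0055,0.032,0.004,0,1,-0.0055,0.032,0.004,0,1,-0.0055,0.032,0.004,0,1,-0.0055,0.032,0.004,0,1,-0.0055,0.032,0.004,0,1,-0.0055,0.032,0.004,0]'
python3 -m inch '[1,-0.0055,0.032,0,0,1,-0.0055,0.032,0,0,1,-0.0055,0.032,0,0,1,-0.0055,0.032,0,0,1,0,0,0,0,1,0,0,0,0,1,0,0,0,0,1,0,0,0,0]'
python3 - <<'E'
from h import *
o=r.get_obs();print(yaw(o),o["ee_pos"],o["joints"])
p=cam("wrist"); 
for n in("spare_battery","bit_case"): print(n,[([round(float(x),3) for x in d["location"]],round(d["conf"],2)) for d in r.spot_point(p,n)[:2]])
for x,y,z in((.435,.137,.069),):
    h=cv2.cvtColor(ortho(p,x,y,z),cv2.COLOR_BGR2HSV); m=(h[...,0]>22)&(h[...,0]<40)&(h[...,1]>60)&(h[...,2]>40); print(mrect(cv2.morphologyEx(m.astype(np.uint8),cv2.MORPH_CLOSE,np.ones((45,45))),x,y))
cv2.imwrite("pics/w10c.png",cv2.convertScaleAbs(np.hstack([ortho(p,.435,.137,.069,.08,.0004),ortho(p,.435,.137,.034,.08,.0004)]),alpha=1.2,beta=20))
E
```

```text
clock: 24.12
ee_pos: [0.4559, 0.007, 0.2276]
orientation: [0.019, 1.0, 0.0, -0.0]
ft_force: [0.7, -0.1, 0.5]
finger_gap: 0.0936
grasp_force: 0.0
clock: 24.78
ee_pos: [0.4345, 0.1326, 0.2272]
orientation: [0.02, 1.0, -0.0, -0.0]
ft_force: [0.1, 0.8, 0.1]
finger_gap: 0.094
grasp_force: 0.0
177.75227591494175 [0.43449277 0.13260776 0.22723981] [ 0.47462731  0.19410346 -0.9216274   1.9961356   0.17953965  1.03466347
  1.00121943]
spare_battery []
bit_case [([0.435, 0.135, 0.049], 0.91)]
{'x': 0.4369, 'y': 0.1327, 'dims': (52.9, 84.0), 'long_dir': np.float32(-2.3)}
```

View pics/w10c.png

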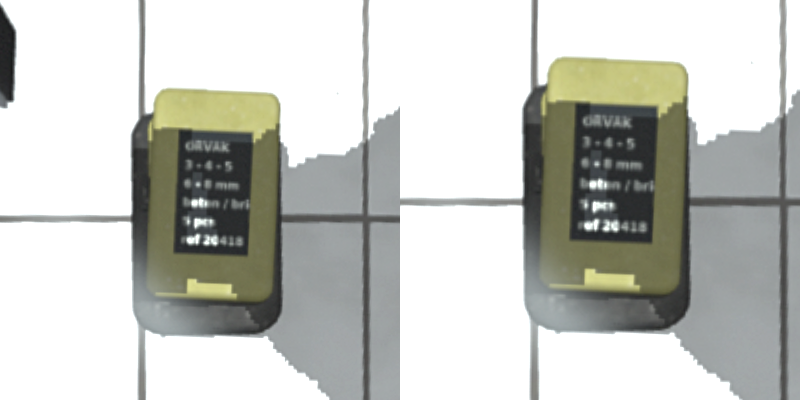

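Left crop: the case's top spans (153,88) to (280,300), fitted as 52.9×84 mm at (0.437, 0.133), yaw −2.3°, which confirms z = 0.069. The gripper is already aligned. Right crop: the battery's block spans columns 525–690, centre ≈ (0.433, 0.134), yaw −2°.

```bash
python3 -m inch '[1,0.001,0,-0.01,0,1,0,0,-0.025,0,1,0,0,-0.035,0,1,0,0,-0.035,0,1,0,0,-0.025,0,1,0,0,-0.014,0,1,0,0,-0.006,0,1,0,0,-0.001,0]' 
python3 -m inch '[-1,0,0,0,0,-1,0,0,0,0,-1,0,0,0,0,-1,0,0,0,0,-1,0,0,0,0,-1,0,0,0,0,-1,0,0,0,0,-1,0,0,0,0]' 30
python3 -m inch '[-1,0,0,0,0,-1,0,0,0.002,0,-1,0,0,0.004,0,-1,0,0,0.01,0,-1,0,0,0.02,0,-1,0,0,0.03,0,-1,0,0,0.02,0,-1,0,0,0.004,0]' 
python3 - <<'E'
from h import *
p=cam("top");s=cam("side")
for n in("spare_battery","bit_case"):
  for q in(p,s): print(n,[([round(float(x),3) for x in d["location"]],round(d["conf"],2)) for d in r.spot_point(q,n)[:2]])
E
```

```text
clock: 25.6
ee_pos: [0.4345, 0.1334, 0.0751]
orientation: [0.019, 1.0, 0.0, -0.001]
ft_force: [0.7, -0.1, 0.4]
finger_gap: 0.0942
grasp_force: 0.0
clock: 26.27
ee_pos: [0.4353, 0.1334, 0.0766]
orientation: [0.019, 1.0, -0.0, 0.0]
ft_force: [-1.0, 0.2, 5.9]
finger_gap: 0.0519
grasp_force: 30.0
clock: 26.93
ee_pos: [0.4363, 0.1341, 0.1698]
orientation: [0.019, 1.0, 0.0, 0.002]
ft_force: [0.8, -0.5, -0.8]
finger_gap: 0.0515
grasp_force: 30.0
spare_battery [([0.628, 0.15, -0.001], 0.31)]
spare_battery [([0.436, 0.136, 0.004], 0.76)]
bit_case [([0.458, -0.197, 0.002], 0.86)]
bit_case [([0.439, 0.132, 0.137], 0.7)]
```

The case is in hand. I'll carry it to its tray at (0.4255, −0.068), turning −12.8°.

```bash
python3 -m inch '[-1,-0.0014,-0.0254,0,-1.6,-1,-0.0014,-0.0254,0,-1.6,-1,-0.0014,-0.0254,0,-1.6,-1,-0.0014,-0.0254,0,-1.6,-1,-0.0014,-0.0254,0,-1.6,-1,-0.0014,-0.0254,0,-1.6,-1,-0.0014,-0.0254,0,-1.6,-1,-0.0014,-0.0254,0,-1.6]' 
python3 -m inch '[-1,0,0,-0.01,0,-1,0,0,-0.02,0,-1,0,0,-0.03,0,-1,0,0,-0.03,0,-1,0,0,-0.02,0,-1,0,0,-0.008,0,-1,0,0,-0.004,0,-1,0,0,0,0]' 
python3 - <<'E'
from h import *
o=r.get_obs();print(yaw(o),o["ee_pos"],o["ft_force"])
p=cam("wrist");s=cam("side"); x,y=.4255,-.068
h=cv2.cvtColor(ortho(p,x,y,o["ee_pos"][2]-.0306+.023),cv2.COLOR_BGR2HSV); m=(h[...,0]>22)&(h[...,0]<40)&(h[...,1]>60)&(h[...,2]>40); print(mrect(cv2.morphologyEx(m.astype(np.uint8),cv2.MORPH_CLOSE,np.ones((45,45))),x,y))
for n in("case_tray","bit_case"):
  for q in(p,s): print(n,[([round(float(x),3) for x in d["location"]],round(d["conf"],2)) for d in r.spot_point(q,n)[:2]])
E
```

```text
clock: 27.9
ee_pos: [0.4233, -0.0708, 0.1657]
orientation: [0.131, 0.991, 0.0, -0.001]
ft_force: [0.6, 0.2, -0.5]
finger_gap: 0.0515
grasp_force: 30.0
clock: 28.57
ee_pos: [0.4238, -0.0693, 0.044]
orientation: [0.13, 0.992, 0.0, -0.001]
ft_force: [-0.2, -0.1, 0.0]
finger_gap: 0.0515
grasp_force: 30.0
165.07058606875933 [ 0.42380466 -0.0692772   0.04404548] [-0.20087537 -0.11437911  0.03708478]
{'x': 0.4161, 'y': -0.069, 'dims': (50.6, 66.5), 'long_dir': np.float32(-15.0)}
case_tray []
case_tray [([0.424, -0.063, -0.002], 0.76)]
bit_case [([0.424, -0.071, 0.014], 0.69)]
bit_case [([0.424, -0.067, 0.014], 0.68), ([0.466, -0.198, -0.001], 0.67)]
```

```bash
python3 -m inch '[-1,0.001,0.001,-0.003,0,-1,0,0,-0.003,0,-1,0,0,-0.002,0,-1,0,0,-0.001,0,-1,0,0,-0.0005,0,-1,0,0,0,0,-1,0,0,0,0,-1,0,0,0,0]'
```

```text
clock: 29.53
ee_pos: [0.425, -0.0687, 0.0349]
orientation: [0.13, 0.991, -0.0, 0.0]
ft_force: [-0.0, 0.2, -1.5]
finger_gap: 0.0519
grasp_force: 30.0
```

```bash
python3 -m inch '[-1,0,0,-0.0007,0,-1,0,0,-0.0007,0,-1,0,0,-0.0006,0,-1,0,0,0,0,-1,0,0,0,0,-1,0,0,0,0,-1,0,0,0,0,-1,0,0,0,0]'
```

```text
clock: 30.2
ee_pos: [0.4253, -0.0688, 0.0337]
orientation: [0.13, 0.991, -0.001, 0.0]
ft_force: [-7.8, 0.2, 30.1]
finger_gap: 0.0519
grasp_force: 30.0
```

On the floor. Release and go for the battery.

```bash
python3 -m inch '[0.6,0,0,0.001,0,0.6,0,0,0,0,0.6,0,0,0,0,0.6,0,0,0,0,0.6,0,0,0,0,0.6,0,0,0.005,0,0.6,0,0,0.02,0,0.6,0,0,0.035,0]' 
python3 -m inch '[1,0,0.01,0.04,1.6,1,0.0015,0.025,0.03,1.6,1,0.0015,0.028,0.02,1.6,1,0.0015,0.03,0.02,1.6,1,0.0015,0.03,0,1.6,1,0.0015,0.03,0,1.6,1,0.0015,0.028,0,1.6,1,0.0015,0.022,0,1.5]' 
python3 - <<'E'
from h import *
p=cam("wrist")
for i in range(2):
    o=r.get_obs()
    p=cam("wrist")
print(yaw(o),o["ee_pos"],o["joints"])
t=cam("top");s=cam("side"); x,y=.437,.134
h=cv2.cvtColor(ortho(p,x,y,.046),cv2.COLOR_BGR2HSV); m=(h[...,0]>22)&(h[...,0]<42)&(h[...,1]>50)&(h[...,2]>40); print(mrect(cv2.morphologyEx(m.astype(np.uint8),cv2.MORPH_CLOSE,np.ones((45,45))),x,y))
for n in("spare_battery","bit_case"):
  for q in(p,t,s): print(n,[([round(float(x),3) for x in d["location"]],round(d["conf"],2)) for d in r.spot_point(q,n)[:2]])
E
```

```text
clock: 30.87
ee_pos: [0.4234, -0.0681, 0.0928]
orientation: [0.13, 0.992, 0.001, -0.002]
ft_force: [0.4, -0.6, 1.3]
finger_gap: 0.0753
grasp_force: 0.0
clock: 31.53
ee_pos: [0.4351, 0.1364, 0.2044]
orientation: [0.019, 1.0, -0.0, 0.0]
ft_force: [-0.0, 0.1, 0.5]
finger_gap: 0.0937
grasp_force: 0.0
178.06130398569238 [0.43503926 0.13766013 0.20435423] [ 0.47672257  0.24576933 -0.95336275  2.01775532  0.23804935  0.99193502
  0.94298799]
{'x': 0.437, 'y': 0.1345, 'dims': (80.0, 50.0), 'long_dir': np.float32(0.0)}
spare_battery [([0.435, 0.136, 0.002], 0.93)]
spare_battery []
spare_battery [([0.433, 0.136, 0.005], 0.87), ([0.426, -0.066, 0.005], 0.74)]
bit_case [([0.427, -0.069, 0.007], 0.74)]
bit_case [([0.431, -0.067, 0.002], 0.81), ([0.458, -0.201, -0.002], 0.72)]
bit_case [([0.466, -0.198, -0.002], 0.91), ([0.427, -0.067, 0.003], 0.6)]
```

The battery's green top measures exactly 80×50 mm at (0.437, 0.1345), yaw 0, z = 0.046.

```bash
python3 -m inch '[1,0.001,-0.003,-0.01,2,1,0,0,-0.025,0,1,0,0,-0.035,0,1,0,0,-0.035,0,1,0,0,-0.022,0,1,0,0,-0.01,0,1,0,0,-0.005,0,1,0,0,-0.003,0]' 
python3 -m inch '[-1,0,0,0,0,-1,0,0,0,0,-1,0,0,0,0,-1,0,0,0,0,-1,0,0,0,0,-1,0,0,0,0,-1,0,0,0,0,-1,0,0,0,0]' 50
python3 - <<'E'
from h import *
o=r.get_obs();print(yaw(o),o["ee_pos"],o["ft_force"])
E
```

```text
clock: 32.75
ee_pos: [0.4365, 0.1314, 0.0588]
orientation: [0.002, 1.0, 0.0, -0.0]
ft_force: [0.0, 0.9, 0.8]
finger_gap: 0.0936
grasp_force: 0.0
clock: 33.42
ee_pos: [0.4369, 0.1319, 0.0593]
orientation: [0.002, 1.0, 0.0, 0.001]
ft_force: [0.7, 4.7, 6.4]
finger_gap: 0.0495
grasp_force: 50.0
179.74928241181567 [0.43687021 0.13190037 0.05926445] [0.72149176 4.73158106 6.38592014]
```

```bash
python3 -m inch '[-1,0,0,0.002,0,-1,0,0,0.004,0,-1,0,0,0.01,0,-1,0,0,0.018,0,-1,0,0,0.025,0,-1,0,0,0.025,0,-1,0,0,0.016,0,-1,0,0,0,0]'
python3 -m inch '[-1,0,-0.02,0,0,-1,0,-0.028,0,-0.5,-1,0,-0.03,0,-0.5,-1,0,-0.03,0,-0.5,-1,0,-0.03,0,-0.5,-1,0,-0.03,0,-0.5,-1,0,-0.03,0,-0.5,-1,0,-0.03,0,-0.5]'
python3 -m inch '[-1,0,-0.03,0,-0.5,-1,0,-0.03,0,-0.5,-1,0,-0.03,0,-0.5,-1,0,-0.03,0,-0.5,-1,0,-0.03,0,-0.5,-1,0,-0.03,0,0,-1,0,-0.025,0,0,-1,0,-0.015,0,0]'
python3 - <<'E'
from h import *
for i in range(2): p=cam("wrist")
o=r.get_obs();print(yaw(o),o["ee_pos"],o["ft_force"],o["finger_gap"])
s=cam("side");t=cam("top")
for n in("charger","spare_battery"):
  for q in(p,t,s): print(n,[([round(float(x),3) for x in d["location"]],round(d["conf"],2)) for d in r.spot_point(q,n)[:2]])
cv2.imwrite("pics/w11.png",p["image"])
E
```

```text
clock: 34.08
ee_pos: [0.4376, 0.1315, 0.162]
orientation: [0.002, 1.0, -0.0, 0.002]
ft_force: [0.7, -0.0, -3.7]
finger_gap: 0.0492
grasp_force: 50.0
clock: 34.75
ee_pos: [0.4356, -0.0983, 0.1584]
orientation: [0.033, 0.999, -0.0, -0.001]
ft_force: [1.0, 0.3, -4.6]
finger_gap: 0.049
grasp_force: 50.0
clock: 35.42
ee_pos: [0.4353, -0.3195, 0.1579]
orientation: [0.056, 0.998, 0.0, -0.001]
ft_force: [-0.5, 0.1, -5.0]
finger_gap: 0.0491
grasp_force: 50.0
173.54493398633196 [ 0.43553721 -0.31881078  0.15793203] [-0.17290101  0.21717858 -4.53454591] 0.049304970078122574
charger []
charger []
charger [([0.431, -0.329, -0.001], 0.77)]
spare_battery [([0.434, -0.324, 0.102], 0.97)]
spare_battery [([0.433, -0.315, 0.096], 0.82)]
spare_battery [([0.431, -0.317, 0.103], 0.73)]
```

```bash
python3 -m inch '[-1,0.0025,-0.0135,0,0,-1,0,0,-0.01,0,-1,0,0,-0.02,0,-1,0,0,-0.02,0,-1,0,0,-0.02,0,-1,0,0,-0.01,0,-1,0,0,-0.005,0,-1,0,0,0,0]'
python3 - <<'E'
from h import *
o=r.get_obs();print(yaw(o),o["ee_pos"],o["ft_force"])
p=cam("wrist");cv2.imwrite("pics/w12.png",cv2.convertScaleAbs(p["image"],alpha=1.6,beta=20))
E
```

```text
clock: 36.58
ee_pos: [0.4387, -0.3299, 0.0731]
orientation: [0.055, 0.999, 0.0, -0.0]
ft_force: [0.1, 0.2, -4.0]
finger_gap: 0.049
grasp_force: 50.0
173.7377236443187 [ 0.43874526 -0.32991669  0.07307741] [ 0.05632816  0.23527224 -4.01483138]
```

View pics/w12.png

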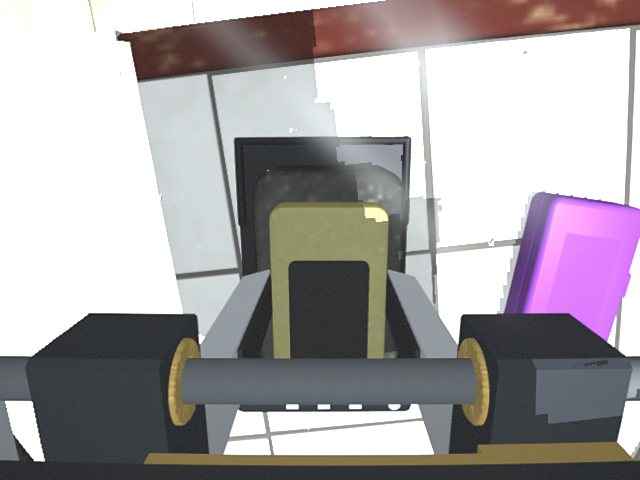

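The wrist view shows the battery (columns 254–405) inside the charger bay (236–411), about 2.5 mm towards the purple decoy (+y) side, with a clear gap at the near end (row 143 to 168). I'll shift −2.5 mm in y and lower it.

```bash
python3 -m inch '[-1,0,-0.0025,0,0,-1,0,0,-0.002,0,-1,0,0,-0.003,0,-1,0,0,-0.002,0,-1,0,0,-0.001,0,-1,0,0,-0.0005,0,-1,0,0,0,0,-1,0,0,0,0]'
python3 -m inch '[-1,0,0,-0.0007,0,-1,0,0,-0.0005,0,-1,0,0,0,0,-1,0,0,0,0,-1,0,0,0,0,-1,0,0,0,0,-1,0,0,0,0,-1,0,0,0,0]'
```

```text
clock: 37.3
ee_pos: [0.439, -0.3327, 0.0654]
orientation: [0.055, 0.999, -0.0, 0.0]
ft_force: [0.4, 0.3, -4.6]
finger_gap: 0.0493
grasp_force: 50.0
clock: 37.97
ee_pos: [0.439, -0.3327, 0.0642]
orientation: [0.055, 0.999, -0.0, -0.0]
ft_force: [1.4, -0.5, -4.8]
finger_gap: 0.0494
grasp_force: 50.0
```

```bash
python3 -m inch '[-1,0,0,-0.0005,0,-1,0,0,-0.0005,0,-1,0,0,-0.0005,0,-1,0,0,0,0,-1,0,0,0,0,-1,0,0,0,0,-1,0,0,0,0,-1,0,0,0,0]'
```

```text
clock: 38.63
ee_pos: [0.439, -0.3327, 0.0627]
orientation: [0.055, 0.999, -0.0, 0.0]
ft_force: [-0.0, 0.2, -5.1]
finger_gap: 0.0495
grasp_force: 50.0
```

```bash
python3 -m inch '[-1,0,0,-0.0005,0,-1,0,0,-0.0005,0,-1,0,0,-0.0004,0,-1,0,0,0,0,-1,0,0,0,0,-1,0,0,0,0,-1,0,0,0,0,-1,0,0,0,0]'
```

```text
clock: 39.3
ee_pos: [0.4391, -0.3329, 0.0622]
orientation: [0.055, 0.998, -0.0, -0.0]
ft_force: [-6.2, 2.8, 18.3]
finger_gap: 0.0493
grasp_force: 50.0
```

It's on the floor, at the height expected. Release, retreat and check everything.

```bash
python3 -m inch '[0.4,0,0,0.0008,0,0.4,0,0,0,0,0.4,0,0,0,0,0.4,0,0,0,0,0.4,0,0,0,0,0.4,0,0,0.004,0,0.4,0,0,0.015,0,0.4,0,0,0.03,0]' 
python3 -m inch '[0.6,0,0,0.04,0,0.6,0,-0.01,0.04,0,0.6,-0.01,-0.025,0.03,0,0.6,-0.02,-0.03,0,0,0.6,-0.02,-0.03,0,0,0.6,-0.02,-0.03,0,0,0.6,-0.02,-0.02,0,0,0.6,0,0,0,0]' 
python3 -m inch '[0.6,-0.01,-0.03,0,0,0.6,-0.01,-0.03,0,0,0.6,-0.01,-0.03,0,0,0.6,0,-0.03,0,0,0.6,0,-0.02,0,0,0.6,0,0,0,0,0.6,0,0,0,0,0.6,0,0,0,0]'
python3 - <<'E'
from h import *
print(r.get_obs()["ee_pos"],r.get_obs()["ft_force"])
t=cam("top");s=cam("side")
for n in("spare_battery","bit_case","tape_roll","tape_measure","tumbler"):
  for q in(t,s): print(n,[([round(float(x),3) for x in d["location"]],round(d["conf"],2)) for d in r.spot_point(q,n)[:2]])
cv2.imwrite("pics/fin.png",cv2.convertScaleAbs(np.vstack([cv2.resize(t["image"][170:340,140:480],(680,340)),np.hstack([cv2.resize(s["image"][190:300,220:400],(409,250)),cv2.resize(s["image"][280:390,180:300],(271,250))])]),alpha=1.8,beta=15))
E
```

```text
clock: 39.97
ee_pos: [0.4377, -0.3318, 0.1095]
orientation: [0.055, 0.999, 0.001, -0.002]
ft_force: [-0.9, 0.5, 0.1]
finger_gap: 0.0659
grasp_force: 0.0
clock: 40.63
ee_pos: [0.3441, -0.4823, 0.2207]
orientation: [0.058, 0.998, -0.0, -0.001]
ft_force: [-1.2, 0.0, 0.4]
finger_gap: 0.0753
grasp_force: 0.0
clock: 41.3
ee_pos: [0.3195, -0.6169, 0.2211]
orientation: [0.054, 0.999, 0.0, 0.0]
ft_force: [0.6, 0.2, 0.9]
finger_gap: 0.0754
grasp_force: 0.0
[ 0.31952455 -0.61687441  0.22108277] [0.61661139 0.16447251 0.86435949]
spare_battery [([0.432, -0.33, 0.001], 0.88)]
spare_battery [([0.437, -0.331, 0.005], 0.85)]
bit_case [([0.459, -0.2, -0.003], 0.81), ([0.427, -0.066, 0.004], 0.62)]
bit_case [([0.425, -0.069, 0.002], 0.86), ([0.463, -0.197, -0.002], 0.56)]
tape_roll [([0.619, -0.298, 0.001], 0.68)]
tape_roll [([0.621, -0.302, 0.005], 0.83)]
tape_measure [([0.631, 0.139, -0.002], 0.8)]
tape_measure [([0.63, 0.152, 0.001], 0.93)]
tumbler [([0.586, -0.065, 0.001], 0.84), ([0.63, 0.143, 0.003], 0.34)]
tumbler [([0.423, -0.063, -0.003], 0.42)]
```

View pics/fin.png

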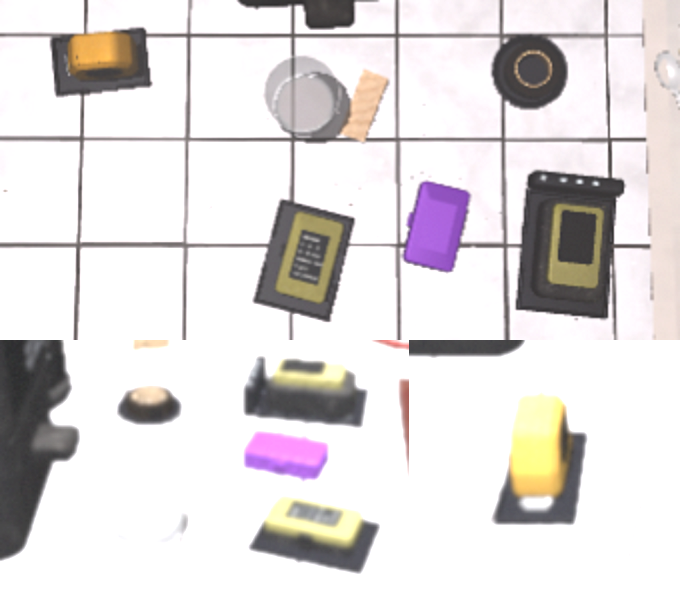

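The final picture shows all four in place: measure standing (100,55), roll in the dish (530,70), case in its tray (305,260), and battery in the charger (570,245). The glass hasn't moved. Handing in.

```bash
python3 -c "
from station import r
print(r.finish_job())"
```

```text
the job is handed in; nothing more can be done
None
```

The job is handed in at about 42 s, though no verdict was returned: in the order asked, the tape measure stands in the narrow tray, the tape roll lies in the dish, the bit case is in its tray and the battery is in the charger, all down on the floor and let go, with the glass where it stood.

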